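# Load the battery cells and close the hold-down bar

### The arm

A 6-joint arm with a two-finger parallel gripper is mounted at the origin on the work surface. World frame = base frame: x ahead of the robot, y to its left, z up, the work surface at z = 0. Lengths are in mm, angles in rad, forces in N, time in s.
With the tool pointing down it reaches from about 300 to 775 mm from the base axis. Payload 14.6 kg.
Tool frame: the origin (TCP) lies on the mounting face of the last link; the fingertips stand 199 mm ahead of it and the grasp point (between the pads) lies 180 mm ahead of it; z points along the fingers, y is the line along which they close (so a half turn about z gives the same grasp; the last joint's range is limited). The gripper opens to 94 mm and grips with 3 to 60 N. Pads are 16 mm wide; open, the fingers measure 119 mm over their backs; the gripper's body (75 mm by 177 mm) begins 78 mm behind the grasp point.
Start: joints at [1.161, 0.3, 1.521, -0, 1.321, -0.067], TCP at [184.867, 517.991, 404.646] pointing down, gripper open.
Joint ranges: [-3.03, 3.03], [-0.79, 2.21], [0.23, 2.52], [-1.04, 4.18], [0, 3.07], [-2.55, 2.55]. Speed limits (rad/s): [2.22, 2.22, 2.57, 3.14, 3.14, 3.14].

### API

Orientations are given as [roll, pitch, yaw] about the fixed x, y, z axes, in that order (R = Rz(yaw) Ry(pitch) Rx(roll)).
In Python, from cell import manip gives the robot as it stands. The module is installed in compiled form; this text tells all that it offers.
- The arm moves only by the shell command python3 -m creep 'ROWS' [FORCE]. ROWS is a JSON object of lists of equal length, an entry for each row: "slide": the shift along the world's x, y, z in cm, a list of three; "turn": the turn about the world's z in rad; "claw": the opening, from 0 (shut) to 1 (fully open). A call has 1 to 8 rows; each row shifts and turns the commanded pose from where the row before left it; what a row does not reach is not made up. A row lasts 1/8 s, in which the tool goes at most 62.5 mm and 10.7 degrees, less where a joint would pass 70% of its speed; a pose out of reach is approached as far as the arm can. A call with a gripper value outside its range is refused whole. The fingers move at their own pace and stop on an object; FORCE is the grip in N (left out, the last holds). Time passes only in rows, so rows that do not move let the fingers close. It gives the time, the measured TCP pose, the force, the opening and the grip force at its end, in the units of the state.
- manip.read_state(): the state, without advancing time (a new reading comes with each control period).
- manip.camera(name): name is "scene" or "side" or "wrist"; returns (picture, depth): 384x512x3 uint8, red, green, blue; 384x512 float32, mm along the optical axis (not along the pixel's ray), 0 where there is no reading.
- manip.calibration(name): a dict with "intrinsics" (3x3 intrinsics, pixels), "k1" (the pictures are not rectified: a ray, as slopes to the right and down, at radius r is drawn at 1 + k1 r^2 times it, then the intrinsics apply), "pose" (4x4, takes a point from camera to world coordinates). Camera axes: x right, y up, looking along -z (the intrinsics and any distortion apply to the point x, -y, -z); pixel columns grow to the right and rows downward; lengths in mm; the calibration is good to about 2 mm. A picture is of the moment at which its call begins: read the wrist's pose just before it. calibration takes no time and is no camera call; for the wrist camera it gives the pose at the moment of the call.
- manip.sign_off(): hands the job in; it is judged then, once.
Trained networks look in the newest picture that a camera, given by its name, has taken for a name from the list of things; names that differ only in an ending like _2 or _b are one class to them, and where a whole thing is asked for, a point or a joint stands for the part that bears it (a point fixed in the world has none). Each returns a list of dicts, best first, with "score" (0 to 1); they miss things now and then, are a little off and sometimes report something else, mostly with a low value. They report only what shows in the picture. A call takes as long as a camera call.
- manip.cut_out(query, camera): "mask" (384x512 bool, what is visible of it) and "position" ([column, row] in pixels, amid what is visible of it).
The state is a dict: "clock": time; "joints": joint angles; "qd": joint speeds; "effort": joint torques, N m; "eef_pos": TCP position; "eef_rot": TCP orientation; "wrist_force": force on the tool from outside, world axes, zero at the start; "moment": the same for the moment, N m; "finger_gap": finger opening in mm; "finger_force": force on a finger pad.
Only numpy, scipy, OpenCV 4.12 (cv2) and the standard library are available. Lean on these libraries where they do the work, as an engineer would, in place of code of your own. Each camera call takes 0.05 s, during which the arm holds its last target. There are 200 camera calls.

### The job

Load the two blue battery cells that stand on the bench into the two empty (green-floored) pockets of the orange tray, one by one, upright and fully down; lower each one into its pocket before letting go instead of dropping it from above the tray. Then swing the black hold-down bar by its red knob back across the three cells until it meets its stop, and let go. Leave the cell that is already in the tray and the other things on the bench where they are.

Things in the scene. Friction and masses are not known exactly. Their poses are not given: they have to be found in the camera images.
- cell_a_center (a point): battery cell standing upright: blue block 36 mm thick (x), 80 mm wide (y), 100 mm tall (z) with black top, counting two metal terminals 4 mm high on top, 25 mm either side of the middle along y. 0.35 to 0.65 kg. The point is its centre, 50 mm above its foot. Either way round is right. Starts on the bench.
- cell_b_center (a point): battery cell standing upright: blue block 36 mm thick (x), 80 mm wide (y), 100 mm tall (z) with black top, counting two metal terminals 4 mm high on top, 25 mm either side of the middle along y. 0.35 to 0.65 kg. The point is its centre, 50 mm above its foot. Either way round is right. Starts on the bench.
- cell_c_center (a point): battery cell standing upright: blue block 36 mm thick (x), 80 mm wide (y), 100 mm tall (z) with black top, counting two metal terminals 4 mm high on top, 25 mm either side of the middle along y. 0.35 to 0.65 kg. The point is its centre, 50 mm above its foot. Either way round is right. This third one is already seated in a pocket of the tray (any of the three) and stays there.
- pad_a_mid (a point): centre of the floor of an empty pocket, which a thin green pad marks; 6 mm above the bench. x is the pocket's narrow direction (43 mm), y its wide one (87 mm); the pocket is 50 mm deep and its mouth, 56 mm above the bench, has square edges. A seated cell stands 50 mm out of it, its top 106 mm above the bench.
- pad_b_mid (a point): centre of the floor of an empty pocket, which a thin green pad marks; 6 mm above the bench. x is the pocket's narrow direction (43 mm), y its wide one (87 mm); the pocket is 50 mm deep and its mouth, 56 mm above the bench, has square edges. A seated cell stands 50 mm out of it, its top 106 mm above the bench.
- tray_floor (a point): the middle of the tray, at pocket-floor height (6 mm). The tray is an orange block 250 mm long (x) by 108 mm wide (y) by 56 mm high, fixed to the bench; its three pockets lie in a row along x at -80, 0 and +80 mm, each 43 mm along x by 87 mm along y. At x -95, y +78 mm a pivot post 22 mm thick stands beside it and carries the hold-down bar.
- bar (a joint): angle of the hold-down bar about its upright pivot: 0 is closed, against its stop, with the long part over the middle of all three cells; it grows anticlockwise seen from above, to 2.1. Starts at 1.45 to 1.9, swung out beside the tray. The pivot is stiff (about 3 N at the knob) and the bar stays where it is left.
- bar_knob (a point): middle of the red upright knob near the free end of the bar, 25 mm in diameter and 45 mm tall, from 121 to 166 mm above the bench; this point is 143.5 mm above it. It lies 220 mm along x and -78 mm along y from the pivot, in the bar's frame (parallel to the tray's when closed).
- bar_hinge (a point): point on the bar's upright pivot axis, at the height of bar_knob's point; its axes turn with the bar. The bar is a black steel L, 26 mm wide and 10 mm thick, its underside 111 mm above the bench (5 mm above seated cells): from the pivot it runs 78 mm in its own -y, then 233 mm in its own +x
- tail_lamp: bystander: red tail-lamp lens on a chrome base, 80 mm across and 55 mm high; origin under its centre
- wrench: bystander: steel wrench 170 mm long lying flat; origin under its middle
- oak_block: bystander: oak packing block 50 x 120 x 30 mm; origin under its centre
- meter: bystander: yellow test meter 130 x 75 x 38 mm lying on its back; origin under its centre

How it is judged:
By the outcome, as a careful person would: the job done as asked, in the order asked, and still so for the second after the job is handed in, with the robot touching nothing.
It also fails if it takes over 72 s, if anything falls off the work surface, if the arm or the gripper's body presses on something with over 40 N, if the wrist force passes 120 N, or if a joint passes its speed limit or range.

## Working session

There is one attempt and no reset: what is moved stays moved. The work goes in short steps, Python scripts to look and compute and a shell command to move; the robot and the scene stay as the last step left them, time stands still between calls to the robot, and variables do not carry over. Pictures are saved under pics/ and viewed, at most 10 in all, crops included, and the job is handed in when it is done.

```bash
mkdir -p pics; cat > h.py <<'E'
import numpy as np, cv2
from cell import manip
def cloud(name, depth, cal):
    K=np.array(cal["intrinsics"]);v,u=np.mgrid[0:384,0:512]
    d=np.array([cal["k1"],0,0,0,0],float)
    p=cv2.undistortPoints(np.stack([u,v],-1).reshape(-1,1,2).astype(float),K,d).reshape(384,512,2)
    X=np.stack([p[...,0]*depth,-p[...,1]*depth,-depth,np.ones_like(depth)],-1)
    W=X@np.array(cal["pose"]).T
    W=W[...,:3]; W[depth<=0]=np.nan
    return W
def look(name):
    cal=manip.calibration(name); pic,dep=manip.camera(name)
    return pic,cloud(name,dep.astype(float),cal),cal
def rect(P):
    return cv2.minAreaRect(P[:,:2].astype(np.float32))
E
cat > a.py <<'E'
from h import *
ims=[]
for n in("scene","side"):
    pic,W,cal=look(n); np.save(n+"W.npy",W); np.save(n+"P.npy",pic); ims.append(pic)
    print(n,np.round(np.array(cal["pose"])[:3,3]))
    for q in("cell_a_center","pad_a_mid","tray_floor","bar","bar_knob","tail_lamp","wrench","oak_block","meter"):
        for r in manip.cut_out(q,n):
            P=W[r["mask"]];P=P[~np.isnan(P[:,0])]
            if len(P)>5: print(q,round(r["score"],2),np.round(r["position"]),len(P),np.round(np.median(P,0)),"z",np.round(np.percentile(P[:,2],[3,97])),[np.round(x,1) for x in rect(P)])
cv2.imwrite("pics/1.png",cv2.cvtColor(np.vstack(ims)[:, :],cv2.COLOR_RGB2BGR)[:384])
cv2.imwrite("pics/2.png",cv2.cvtColor(ims[1],cv2.COLOR_RGB2BGR))
s=manip.read_state();print(s)
E
python3 a.py
```

```text
scene [1685.  208.  916.]
cell_a_center 0.72 [164. 175.] 602 [ 436. -261.   58.] z [ 2. 98.] [array([ 350.6, -291.1]), array([231.6,  87.3]), np.float64(18.6)]
cell_a_center 0.68 [239. 190.] 2304 [507.  30.  52.] z [ -1. 135.] [array([455.8, 109.9]), array([428.8, 393.1]), np.float64(4.3)]
tray_floor 0.6 [233. 194.] 2060 [510.  27.  52.] z [  4. 134.] [array([492.7,  63.6]), array([265. , 418.9]), np.float64(38.1)]
bar 0.61 [280. 176.] 645 [485. 175. 118.] z [ -2. 161.] [array([378.2, 190.7]), array([282.2, 303.9]), np.float64(9.6)]
bar_knob 0.82 [285. 177.] 596 [488. 179. 118.] z [110. 158.] [array([406.6, 184. ]), array([205.8, 292. ]), np.float64(18.1)]
tail_lamp 0.67 [310. 250.] 490 [745. 278.  32.] z [ 2. 52.] [array([705.2, 277.7]), array([122.4,  74.3]), np.float64(1.1)]
wrench 0.61 [360. 217.] 158 [526. 443.   4.] z [-2.  8.] [array([506.8, 440.5]), array([ 33.5, 152.4]), np.float64(84.1)]
oak_block 0.67 [187. 256.] 714 [816. -84.  28.] z [ 4. 32.] [array([793.3, -83.6]), array([121.9,  82.1]), np.float64(77.4)]
oak_block 0.41 [142. 238.] 872 [ 761. -257.   32.] z [ 6. 38.] [
[... 1731 characters left out ...]
clock': 1.0, 'joints': array([ 1.16141345e+00,  2.99918221e-01,  1.52098630e+00, -2.19719731e-05,
        1.32069032e+00, -6.65849269e-02]), 'qd': array([-1.56925398e-03,  7.01725911e-05, -5.44071424e-04, -9.44461370e-04,
       -1.27584298e-03, -1.74523395e-04]), 'effort': array([-6.45976634e-04, -5.31681919e+01, -3.52914977e+01,  7.08787492e-02,
        2.13088287e-02,  2.19132966e-05]), 'eef_pos': array([184.86380013, 517.99986916, 404.64138291]), 'eef_rot': array([-3.14158905e+00,  2.10955232e-05,  2.79880015e+00]), 'wrist_force': array([-0.62723143,  0.04102039, -0.20086501]), 'moment': array([-0.0435262 ,  0.03427216,  0.03864782]), 'finger_force': 0.0, 'finger_gap': 93.86182436647506}
```

View pics/1.png

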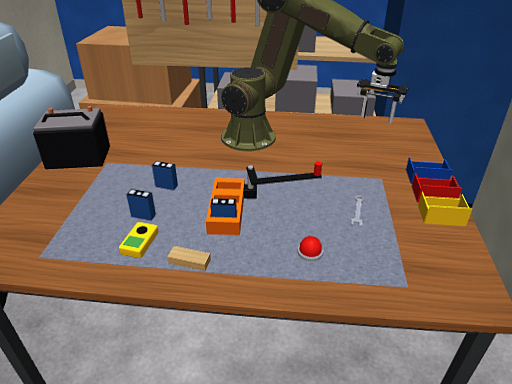

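View pics/2.png

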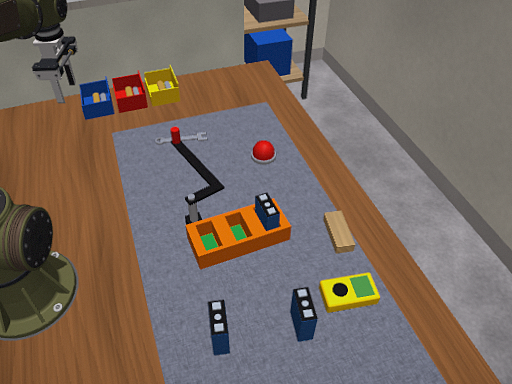

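The first view (scene) has the free cells at about (164,175) and (140,205), the tray at (226,205) with its cell at the front end, and the bar out to the knob at (318,169). The side view shows the cells at (218,326) and (303,312), the empty pockets at (209,241) and (238,232), the post at (193,205) and the knob at (175,135).

```bash
cat > b.py <<'E'
from h import *
for n in("scene","side"):
    W=np.load(n+"W.npy");P=np.load(n+"P.npy").astype(int);x,y,z=np.moveaxis(W,-1,0)
    r,g,b=np.moveaxis(P,-1,0)
    inb=(x>250)&(x<850)&(y>-450)&(y<450)
    def comp(m,name,k=40):
        m=(m&inb).astype(np.uint8);c,l,s,_=cv2.connectedComponentsWithStats(m)
        for i in range(1,c):
            if s[i,4]>=k:
                Q=W[l==i];R=rect(Q);print(n,name,s[i,4],np.round(Q.mean(0),1),"rect",np.round(R[0],1),np.round(R[1],1),round(R[2],1),"zmax",round(Q[:,2].max(),1))
    comp((z>88)&(z<108)&(y<60),"celltop")
    comp((z>48)&(z<62)&(r>150)&(g<140)&(b<60),"traytop")
    comp((r>130)&(g<60)&(b<60)&(z>112),"knob",8)
    comp((z>112)&(z<130)&(r<90),"bar")
    comp((g>130)&(r<90)&(z<20)&(y>-150),"pad",20)
E
python3 b.py
```

```text
scene celltop 142 [ 425.4 -264.9   94.1] rect [ 424.4 -266.1] [82.6 41.2] 78.5 zmax 100.4
scene celltop 173 [ 608.5 -293.9   94.2] rect [ 605.4 -295.6] [79.1 38.9] 79.6 zmax 99.8
scene celltop 238 [633.9  -5.1  98.7] rect [627.7  -7.5] [43.8 80.3] 4.5 zmax 107.0
scene traytop 713 [550.3  -9.8  52.7] rect [547.6 -12. ] [258.6 108.3] 3.3 zmax 57.9
scene traytop 69 [728.3 279.1  50.9] rect [725.4 278.5] [35.1 34.4] 65.3 zmax 55.0
scene knob 65 [468.1 292.5 147.3] rect [463.8 291.9] [23.  20.6] 64.8 zmax 166.1
scene bar 455 [494.5 160.4 117.6] rect [463.1 178.6] [102.6 250.6] 13.6 zmax 124.0
side celltop 410 [625.2 -12.5 101.5] rect [627.3  -7.8] [37.3 82.4] 2.8 zmax 108.0
side celltop 45 [447.3  52.7  97.9] rect [448.   53.9] [11.8 21.7] 89.2 zmax 106.5
side celltop 580 [ 602.3 -299.5   96.9] rect [ 603.8 -296.2] [81.6 36.7] 79.5 zmax 104.1
side celltop 635 [ 419.4 -268.4   97. ] rect [ 420.  -265.5] [82.1 36.3] 78.7 zmax 104.6
side traytop 106 [721.8 272.9  52.1] rect [724. 275.] [45.  43.1] 11.6 zmax 57.3
side traytop 1672 [532.2 -17.3  55.8] rect [546.8 -12.5] [250.6 111.1] 2.7 zmax 61.6
side knob 34 [460.5 292.4 164.3] rect [460.9 292.8] [22.1 19.8] 79.2 zmax 166.9
side bar 841 [489.2 140.8 120.3] rect [454.8 174.2] [104.1 245.6] 16.4 zmax 126.2
side pad 139 [552.6   6.    6.7] rect [552.5   7.2] [25.9 49.8] 3.0 zmax 12.5
side pad 175 [470.1   1.    6.5] rect [470.1   1.3] [31.6 49.6] 4.0 zmax 11.4
```

Measured: tray centre (547,-12), yaw 0.052, which agrees with cell_c. Pockets are at (467,-16) and (547,-12), the pivot at (448,61), and the bar angle is about 1.80. The cells are at (422,-266) and (604.5,-296), yaw about -0.19. I'll move toward the first cell.

```bash
python3 -m creep '{"slide":[[2.5,-4.9,0],[2.5,-4.9,0],[2.5,-4.9,0],[2.5,-4.9,0],[2.5,-4.9,0],[2.5,-4.9,0],[2.5,-4.9,0],[2.5,-4.9,0]],"turn":[-0.09,-0.09,-0.09,-0.09,-0.09,-0.09,-0.09,-0.09],"claw":[1,1,1,1,1,1,1,1]}' 40
python3 -m creep '{"slide":[[0.5,-4.9,0],[0.5,-4.9,0],[0.5,-4.9,0],[0.5,-4.9,0],[0.5,-4.9,0],[0.5,-4.9,0],[0.5,-4.9,0],[0.5,-4.9,0]],"turn":[-0.09,-0.09,-0.09,-0.09,-0.09,-0.09,-0.09,-0.09],"claw":[1,1,1,1,1,1,1,1]}'
```

```text
clock: 2.0
eef_pos: [385.3, 124.3, 405.0]
eef_rot: [3.141, 0.0, 2.076]
wrist_force: [1.8, 1.1, -1.1]
finger_gap: 93.9
finger_force: 0.0
clock: 3.0
eef_pos: [424.7, -267.7, 404.8]
eef_rot: [3.141, 0.0, 1.356]
wrist_force: [-0.4, -0.4, 0.0]
finger_gap: 93.9
finger_force: 0.0
```

```bash
python3 -m creep '{"slide":[[-0.2,0.2,-3],[0,0,-4],[0,0,-4],[0,0,-3],[0,0,-1],[0,0,0],[0,0,0],[0,0,0]],"turn":[0.015,0,0,0,0,0,0,0],"claw":[1,1,1,1,1,0.7,0.4,0]}' 40
python3 -m creep '{"slide":[[0,0,0],[0,0,0],[0,0,0],[0,0,0]],"turn":[0,0,0,0],"claw":[0,0,0,0]}' 40
```

```text
clock: 4.0
eef_pos: [423.0, -264.1, 255.6]
eef_rot: [3.14, 0.001, 1.374]
wrist_force: [-1.0, 0.3, -0.5]
finger_gap: 67.4
finger_force: 0.0
clock: 4.5
eef_pos: [422.7, -264.0, 254.7]
eef_rot: [-3.141, -0.0, 1.374]
wrist_force: [-3.5, 1.2, 3.6]
finger_gap: 36.2
finger_force: 39.7
```

```bash
python3 -m creep '{"slide":[[0,0,2],[0,0,3],[0,0,3],[0,0,1],[0.3,2,0],[0.6,3,0],[0.6,4,0],[0.6,4,0]],"turn":[0,0,0,0,0.03,0.03,0.04,0.04],"claw":[0,0,0,0,0,0,0,0]}' 40
python3 -m creep '{"slide":[[0.6,4,0],[0.6,3.5,0],[0.6,2.5,0],[0.54,1.8,0],[0,0,0],[0,0,0],[0,0,0],[0,0,0]],"turn":[0.04,0.03,0.03,0.01,0,0,0,0],"claw":[0,0,0,0,0,0,0,0]}' 40
cat > c.py <<'E'
from h import *
import sys
ims=[]
zb=manip.read_state()["eef_pos"];print(zb)
for n in("scene","side"):
    pic,W,cal=look(n); x,y,z=np.moveaxis(W,-1,0); ims.append(pic)
    r,g,b=np.moveaxis(pic.astype(int),-1,0)
    zt=float(sys.argv[1]); cx,cy=float(sys.argv[2]),float(sys.argv[3])
    m=(z>70)&(z<zt)&(abs(x-cx)<35)&(abs(y-cy)<60)&(b>r+15)
    Q=W[m]; print(n,len(Q),np.round(np.percentile(Q,[1,50,99],axis=0),1).tolist() if len(Q) else "", rect(Q) if len(Q)>3 else "")
im=cv2.cvtColor(np.hstack([ims[0][130:260,140:300],ims[1][130:260,150:310]]),cv2.COLOR_RGB2BGR)
cv2.imwrite(sys.argv[4],cv2.resize(im,None,fx=2.5,fy=2.5))
E
python3 c.py 190 467 -16 pics/3.png
```

```text
clock: 5.5
eef_pos: [443.6, -131.9, 343.1]
eef_rot: [-3.139, -0.001, 1.516]
wrist_force: [0.2, 0.7, -3.9]
finger_gap: 35.8
finger_force: 39.9
clock: 6.5
eef_pos: [467.2, -16.4, 344.6]
eef_rot: [-3.141, 0.0, 1.623]
wrist_force: [0.3, -0.0, -3.6]
finger_gap: 36.1
finger_force: 39.9
[467.1628199  -16.38876996 344.55762937]
scene 521 [[459.8, -56.0, 93.2], [485.9, -12.8, 139.8], [494.3, 22.1, 188.0]] ((479.4943542480469, -17.707908630371094), (41.106529235839844, 81.44999694824219), 8.601425170898438)
side 565 [[449.6, -60.1, 93.5], [465.8, -56.5, 146.6], [487.3, 10.9, 189.8]] ((467.1755065917969, -22.53638458251953), (35.18269348144531, 75.92955780029297), 5.418785572052002)
```

View pics/3.png

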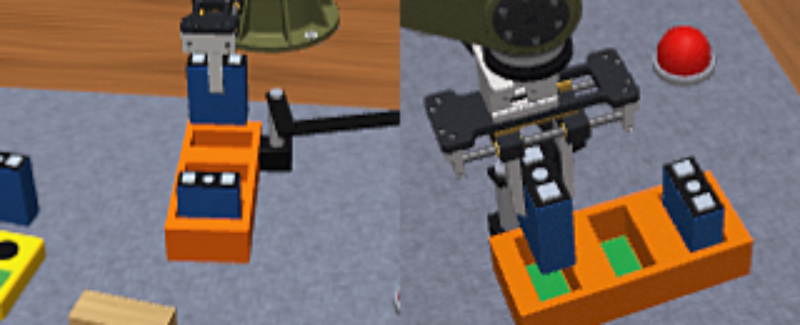

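The cell hangs upright above the base-side pocket (left half about (218,90), right half about (550,220)), roughly 1.5 mm toward -y, so I'll correct that while lowering.

```bash
python3 -m creep '{"slide":[[0,0.1,-1.5],[0,0,-1.5],[0,0,-1],[0,0,-1],[0,0,-0.7],[0,0,-0.7],[0,0,-0.5],[0,0,0]],"turn":[0,0,0,0,0,0,0,0],"claw":[0,0,0,0,0,0,0,0]}' 40
```

```text
clock: 7.6
eef_pos: [467.2, -15.0, 275.4]
eef_rot: [-3.141, -0.0, 1.624]
wrist_force: [-0.2, -0.2, -4.1]
finger_gap: 35.7
finger_force: 39.9
```

Inside the pocket with no contact forces, so I continue to the floor.

```bash
python3 -m creep '{"slide":[[0,0,-0.5],[0,0,-0.4],[0,0,-0.2],[0,0,-0.2],[0,0,-0.1],[0,0,0],[0,0,0]],"turn":[0,0,0,0,0,0,0],"claw":[0,0,0,0,0,0,0]}' 40
```

```text
clock: 8.48
eef_pos: [467.3, -15.0, 261.7]
eef_rot: [3.141, 0.0, 1.624]
wrist_force: [-0.4, 0.3, -3.5]
finger_gap: 35.6
finger_force: 39.9
```

```bash
python3 -m creep '{"slide":[[0,0,-0.1],[0,0,-0.05],[0,0,0],[0,0,0]],"turn":[0,0,0,0],"claw":[0,0,0,0]}' 40
```

```text
clock: 8.98
eef_pos: [467.3, -15.1, 260.8]
eef_rot: [3.141, 0.0, 1.624]
wrist_force: [-4.4, -1.1, 6.2]
finger_gap: 35.6
finger_force: 39.9
```

```bash
python3 -m creep '{"slide":[[0,0,0],[0,0,0],[0,0,0],[0,0,0],[0,0,2],[0,0,3],[0,0,3],[0,0,2]],"turn":[0,0,0,0,0,0,0,0],"claw":[0.65,0.65,0.65,0.65,0.65,0.65,0.65,0.65]}'
python3 -m creep '{"slide":[[1,-2,0],[1.8,-3.8,0],[2,-4.1,0],[2,-4.1,0],[2,-4.1,0],[1.9,-4,0],[1.9,-3.8,0],[1.13,-2.2,0]],"turn":[-0.03,-0.03,-0.03,-0.03,-0.03,-0.03,-0.03,-0.026],"claw":[1,1,1,1,1,1,1,1]}'
python3 -m creep '{"slide":[[0,0,0],[0,0,0]],"turn":[0,0],"claw":[1,1]}'
```

```text
clock: 9.98
eef_pos: [467.3, -15.0, 361.5]
eef_rot: [3.14, 0.0, 1.624]
wrist_force: [0.2, 0.5, 0.7]
finger_gap: 61.3
finger_force: 0.0
clock: 10.98
eef_pos: [604.9, -297.8, 359.5]
eef_rot: [-3.141, -0.0, 1.386]
wrist_force: [-0.2, 0.8, -0.7]
finger_gap: 94.0
finger_force: 0.0
clock: 11.22
eef_pos: [604.4, -295.4, 359.9]
eef_rot: [-3.141, -0.0, 1.388]
wrist_force: [-0.5, 0.2, -0.4]
finger_gap: 94.0
finger_force: 0.0
```

```bash
python3 c.py 109 467 -15 pics/4.png; sed 's/"r>150"/x/' /dev/null; python3 - <<'E'
from h import *
pic,W,cal=look("side");x,y,z=np.moveaxis(W,-1,0)
m=(z>90)&(z<108)&(abs(x-467)<30)&(abs(y+15)<50);Q=W[m];print("cell a top",len(Q),rect(Q),np.percentile(Q[:,2],[5,50,97]))
E
```

```text
[ 604.43043622 -295.42098735  359.92811622]
scene 216 [[451.4, -52.8, 70.8], [485.6, -14.0, 90.3], [493.2, 22.4, 104.9]] ((471.06134033203125, -16.733169555664062), (45.44723129272461, 79.46123504638672), 5.096746444702148)
side 293 [[449.1, -58.9, 70.5], [465.4, -44.3, 96.9], [486.1, 17.4, 108.3]] ((467.9191589355469, -19.262405395507812), (35.63178634643555, 80.67884826660156), 2.3329334259033203)
cell a top 414 ((468.6948547363281, -18.51116180419922), (36.533477783203125, 82.69426727294922), 3.3878955841064453) [ 95.08280646 102.5949745  106.88991021]
```

View pics/4.png

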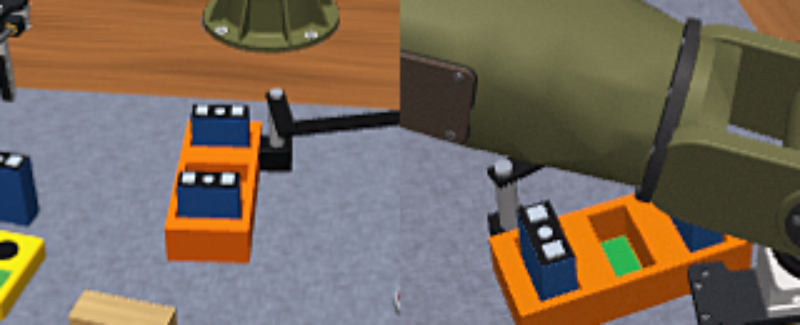

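The first cell is seated, its top at about 107 mm, level with cell_c (left crop about (220,125), right crop about (545,250)). Now I'll grip the second.

```bash
python3 -m creep '{"slide":[[0,0,-2],[0,0,-3],[0,0,-3],[0,0,-2],[0,0,-0.5],[0,0,0],[0,0,0],[0,0,0]],"turn":[0,0,0,0,0,0,0,0],"claw":[1,1,1,1,1,0.6,0.3,0]}' 40
python3 -m creep '{"slide":[[0,0,0],[0,0,0],[0,0,0],[0,0,0]],"turn":[0,0,0,0],"claw":[0,0,0,0]}' 40
```

```text
clock: 12.38
eef_pos: [604.6, -296.1, 256.0]
eef_rot: [3.14, 0.0, 1.388]
wrist_force: [0.0, 0.4, 0.6]
finger_gap: 67.4
finger_force: 0.0
clock: 12.88
eef_pos: [604.5, -296.0, 255.2]
eef_rot: [-3.141, 0.0, 1.388]
wrist_force: [-1.9, 0.5, 1.1]
finger_gap: 35.8
finger_force: 39.9
```

```bash
python3 -m creep '{"slide":[[0,0,2],[0,0,3],[0,0,3],[0,0,1],[-0.6,2,0],[-0.9,3,0],[-0.9,4,0],[-0.9,4,0]],"turn":[0,0,0,0,0.03,0.03,0.03,0.03],"claw":[0,0,0,0,0,0,0,0]}' 40
python3 -m creep '{"slide":[[-0.9,4,0],[-0.6,4,0],[-0.5,4,0],[-0.45,2.4,0],[0,1,0],[0,0,0],[0,0,0],[0,0,0]],"turn":[0.03,0.03,0.03,0.025,0,0,0,0],"claw":[0,0,0,0,0,0,0,0]}' 40
python3 c.py 190 547 -12 pics/5.png
```

```text
clock: 13.88
eef_pos: [571.0, -164.9, 344.6]
eef_rot: [-3.141, -0.0, 1.508]
wrist_force: [1.0, 0.5, -3.6]
finger_gap: 36.1
finger_force: 39.9
clock: 14.88
eef_pos: [547.2, -12.8, 345.1]
eef_rot: [-3.141, 0.0, 1.622]
wrist_force: [0.5, 0.2, -3.1]
finger_gap: 36.0
finger_force: 39.9
[547.16668811 -12.77226819 345.05247019]
scene 560 [[535.5, -51.1, 93.9], [565.7, -5.3, 138.8], [573.3, 27.4, 188.6]] ((555.1965942382812, -11.894203186035156), (44.69398880004883, 83.32926940917969), 11.557458877563477)
side 576 [[529.5, -55.0, 93.6], [543.7, -50.8, 143.9], [566.6, 17.8, 189.5]] ((548.5145263671875, -17.03461456298828), (36.5998649597168, 77.15240478515625), 1.8665624856948853)
```

View pics/5.png

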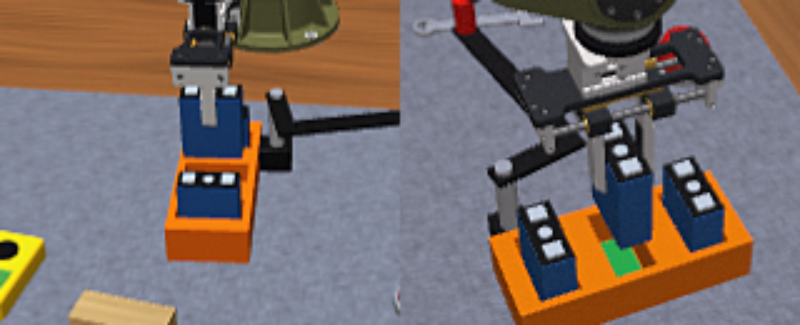

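The cell is upright above the middle pocket (left crop about (212,120), right crop about (622,200)) and centred, so I lower it.

```bash
python3 -m creep '{"slide":[[0,0,-1.5],[0,0,-1.5],[0,0,-1],[0,0,-1],[0,0,-0.7],[0,0,-0.7],[0,0,-0.5],[0,0,0]],"turn":[0,0,0,0,0,0,0,0],"claw":[0,0,0,0,0,0,0,0]}' 40
```

```text
clock: 15.98
eef_pos: [547.0, -12.0, 275.9]
eef_rot: [-3.141, -0.0, 1.623]
wrist_force: [-0.3, -0.6, -4.5]
finger_gap: 35.4
finger_force: 39.9
```

```bash
python3 -m creep '{"slide":[[0,0,-0.5],[0,0,-0.4],[0,0,-0.3],[0,0,-0.2],[0,0,-0.1],[0,0,-0.1],[0,0,0],[0,0,0]],"turn":[0,0,0,0,0,0,0,0],"claw":[0,0,0,0,0,0,0,0]}' 40
```

```text
clock: 16.98
eef_pos: [547.0, -12.0, 261.1]
eef_rot: [3.141, 0.0, 1.623]
wrist_force: [-5.9, 0.5, 7.3]
finger_gap: 35.7
finger_force: 39.9
```

```bash
python3 -m creep '{"slide":[[0,0,0],[0,0,0],[0,0,0],[0,0,0],[0,0,2],[0,0,3],[0,0,4],[0,0,4]],"turn":[0,0,0,0,0,0,0,0],"claw":[0.62,0.62,0.62,0.62,0.62,0.62,0.62,0.62]}'
python3 -m creep '{"slide":[[-0.8,2.4,0],[-1.2,4,0],[-1.2,4.5,0],[-1.2,4.5,0],[-1.2,4.5,0],[-1.1,4.5,0],[-1.1,4,0],[-0.7,2,0]],"turn":[-0.014,-0.014,-0.014,-0.014,-0.014,-0.014,-0.014,-0.014],"claw":[1,1,1,1,1,1,1,1]}'
python3 -m creep '{"slide":[[0,0,0],[0,0,0]],"turn":[0,0],"claw":[1,1]}'
cat > d.py <<'E'
from h import *
import sys
print(manip.read_state()["eef_pos"])
for n in("scene","side"):
    pic,W,cal=look(n); x,y,z=np.moveaxis(W,-1,0); r,g,b=np.moveaxis(pic.astype(int),-1,0)
    for nm,m in(("knob",(r>130)&(g<60)&(b<60)&(z>112)&(z<175)),("cells",(z>90)&(z<109)&(abs(y+12)<55)&(x>440)&(x<660))):
        c,l,s,_=cv2.connectedComponentsWithStats(m.astype(np.uint8))
        for i in range(1,c):
            if s[i,4]>=15: Q=W[l==i];print(n,nm,len(Q),np.round(Q.mean(0),1),[np.round(t,1) for t in rect(Q)],np.round(np.percentile(Q[:,2],97),1))
    if len(sys.argv)>1: cv2.imwrite(f"pics/{sys.argv[1]}{n}.png",cv2.cvtColor(cv2.resize(pic[110:270,120:340],None,fx=2.5,fy=2.5),cv2.COLOR_RGB2BGR))
E
python3 d.py 6
```

```text
clock: 17.98
eef_pos: [547.0, -12.0, 391.4]
eef_rot: [-3.141, -0.0, 1.623]
wrist_force: [0.0, 0.4, 0.1]
finger_gap: 58.1
finger_force: 0.0
clock: 18.98
eef_pos: [461.3, 293.7, 390.1]
eef_rot: [-3.142, -0.0, 1.512]
wrist_force: [0.1, -0.4, -0.5]
finger_gap: 93.9
finger_force: 0.0
clock: 19.23
eef_pos: [462.3, 291.4, 390.1]
eef_rot: [3.142, 0.0, 1.511]
wrist_force: [-0.4, -0.3, 0.3]
finger_gap: 93.9
finger_force: 0.0
[462.32039529 291.37168193 390.1185589 ]
scene knob 47 [471.7 292.4 140.1] [array([470.5, 290.2]), array([20.1,  9.1]), np.float64(65.0)] 160.2
scene cells 184 [474.3 -16.2  98.8] [array([468.6, -17.1]), array([43.8, 79.1]), np.float64(3.2)] 104.0
scene cells 200 [554.  -10.8  99.3] [array([551.7, -12.7]), array([43.6, 80.3]), np.float64(7.2)] 104.9
scene cells 221 [632.9  -5.2  99.4] [array([629.7,  -7.1]), array([39.2, 80.5]), np.float64(3.2)] 104.5
side knob 35 [460.5 291.8 164.6] [array([460.8, 292.4]), array([20.9, 19.8]), np.float64(76.4)] 166.3
side cells 395 [625.5 -12.1 102.2] [array([627.1,  -7.7]), array([36.8, 81.6]), np.float64(3.2)] 107.9
side cells 417 [547.  -18.1 102.1] [array([548.4, -13.3]), array([37.2, 82.5]), np.float64(2.8)] 107.0
side cells 426 [467.7 -22.3 102.2] [array([468.3, -17.5]), array([35.7, 85.1]), np.float64(3.4)] 107.2
```

View pics/6side.png

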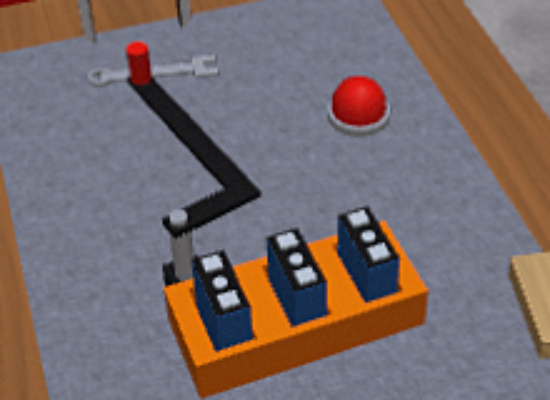

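All three cells are seated at the same height (crop (220,290), (297,275), (367,250)), and the knob at crop (138,62) sits midway between the fingers. I'll descend and close on it.

```bash
python3 -m creep '{"slide":[[0,0.05,-2],[0,0,-2],[0,0,-1.5],[0,0,-0.7],[0,0,0],[0,0,0],[0,0,0],[0,0,0]],"turn":[0,0,0,0,0,0,0,0],"claw":[1,1,1,0.7,0.4,0.1,0,0]}' 20
python3 -m creep '{"slide":[[0,0,0],[0,0,0],[0,0,0],[0,0,0]],"turn":[0,0,0,0],"claw":[0,0,0,0]}' 20
python3 - <<'E'
import numpy as np
c=np.array([448.1,60.9]);R=233.0;a=np.linspace(1.51,-0.285,25)
p=c+R*np.c_[np.cos(a),np.sin(a)];print(np.round(np.diff(p,axis=0)/10,2).tolist(),a[1]-a[0],p[0],p[-1])
E
```

```text
clock: 20.32
eef_pos: [462.1, 292.5, 328.4]
eef_rot: [3.141, -0.0, 1.511]
wrist_force: [1.1, 0.6, 0.3]
finger_gap: 47.5
finger_force: 0.0
clock: 20.82
eef_pos: [462.0, 292.6, 328.2]
eef_rot: [-3.141, -0.0, 1.511]
wrist_force: [-2.3, 2.7, 1.8]
finger_gap: 24.5
finger_force: 20.0
[[1.73, -0.17], [1.72, -0.3], [1.69, -0.43], [1.65, -0.55], [1.61, -0.67], [1.55, -0.79], [1.49, -0.91], [1.42, -1.01], [1.34, -1.12], [1.25, -1.21], [1.15, -1.3], [1.05, -1.39], [0.95, -1.46], [0.84, -1.53], [0.72, -1.59], [0.6, -1.64], [0.47, -1.68], [0.35, -1.71], [0.22, -1.73], [0.09, -1.74], [-0.04, -1.74], [-0.17, -1.73], [-0.3, -1.72], [-0.43, -1.69]] -0.07479166666666659 [462.25681932 293.46952609] [671.70116507  -4.60968615]
```

```bash
python3 -m creep '{"slide":[[1.73,-0.17,0],[1.72,-0.3,0],[1.69,-0.43,0],[1.65,-0.55,0],[1.61,-0.67,0],[1.55,-0.79,0],[1.49,-0.91,0],[1.42,-1.01,0]],"turn":[-0.075,-0.075,-0.075,-0.075,-0.075,-0.075,-0.075,-0.075],"claw":[0,0,0,0,0,0,0,0]}' 20
```

```text
clock: 21.82
eef_pos: [590.9, 243.3, 328.1]
eef_rot: [-3.141, 0.003, 0.908]
wrist_force: [-10.5, -7.8, 7.2]
finger_gap: 24.7
finger_force: 20.0
```

```bash
python3 -m creep '{"slide":[[1.34,-1.12,0],[1.25,-1.21,0],[1.15,-1.3,0],[1.05,-1.39,0],[0.95,-1.46,0],[0.84,-1.53,0],[0.72,-1.59,0],[0.6,-1.64,0]],"turn":[-0.075,-0.075,-0.075,-0.075,-0.075,-0.075,-0.075,-0.075],"claw":[0,0,0,0,0,0,0,0]}' 20
```

```text
clock: 22.82
eef_pos: [669.1, 130.9, 328.1]
eef_rot: [-3.141, 0.005, 0.308]
wrist_force: [-19.8, -3.2, 9.1]
finger_gap: 24.9
finger_force: 20.0
```

```bash
python3 -m creep '{"slide":[[0.37,-1.7,0],[0.25,-1.71,0],[0.12,-1.73,0],[0.09,-1.74,0],[-0.04,-1.74,0],[-0.17,-1.73,0],[-0.3,-1.3,0]],"turn":[-0.075,-0.075,-0.075,-0.075,-0.075,-0.075,-0.05],"claw":[0,0,0,0,0,0,0]}' 20
```

```text
clock: 23.7
eef_pos: [673.2, 14.6, 328.2]
eef_rot: [-3.141, -0.003, -0.192]
wrist_force: [11.7, 0.4, -4.0]
finger_gap: 24.7
finger_force: 20.0
```

```bash
python3 -m creep '{"slide":[[-0.05,-0.4,0],[-0.1,-0.5,0],[-0.1,-0.5,0],[-0.1,-0.3,0],[-0.05,-0.2,0],[0,0,0]],"turn":[-0.03,-0.03,-0.02,-0.02,0,0],"claw":[0,0,0,0,0,0]}' 20
```

```text
clock: 24.45
eef_pos: [669.0, -3.4, 328.2]
eef_rot: [-3.14, -0.001, -0.289]
wrist_force: [7.8, 3.9, -1.5]
finger_gap: 24.5
finger_force: 20.0
```

```bash
python3 -m creep '{"slide":[[0,-0.1,0],[0,-0.1,0],[0,0,0]],"turn":[0,0,0],"claw":[0,0,0]}' 20; python3 -m creep '{"slide":[[0,-0.1,0],[0,-0.1,0],[0,0,0]],"turn":[0,0,0],"claw":[0,0,0]}' 20
```

```text
clock: 24.82
eef_pos: [669.1, -3.9, 328.2]
eef_rot: [-3.138, -0.001, -0.288]
wrist_force: [7.6, 14.6, -1.3]
finger_gap: 24.7
finger_force: 20.0
clock: 25.2
eef_pos: [669.0, -4.5, 328.2]
eef_rot: [-3.136, 0.0, -0.287]
wrist_force: [7.9, 25.6, -1.1]
finger_gap: 24.9
finger_force: 20.0
```

The force rises against the stop, so I let go and back off upward.

```bash
python3 -m creep '{"slide":[[0,0.2,0],[0,0,0],[0,0,0],[0,0,0],[0,0,2],[0,0,3],[0,0,3],[0,0,2]],"turn":[0,0,0,0,0,0,0,0],"claw":[0.7,0.7,0.7,0.7,0.7,0.7,0.7,0.7]}' 20
python3 -m creep '{"slide":[[-2,4,0],[-2,4,0],[-2,4,0],[-2,4,0],[-2,4,0],[-2,4,0],[0,0,0]],"turn":[0,0,0,0,0,0,0],"claw":[0.7,0.7,0.7,0.7,0.7,0.7,0.7]}'
python3 d.py 7
```

```text
clock: 26.2
eef_pos: [668.7, -5.9, 429.8]
eef_rot: [-3.141, -0.001, -0.29]
wrist_force: [0.6, -0.1, 0.0]
finger_gap: 65.7
finger_force: 0.0
clock: 27.08
eef_pos: [547.8, 236.3, 428.4]
eef_rot: [-3.141, -0.0, -0.286]
wrist_force: [0.5, -0.4, -0.3]
finger_gap: 65.8
finger_force: 0.0
[547.75095588 236.26180857 428.37964775]
scene knob 83 [676.8  -4.5 148.6] [array([644.9,  -2.1]), array([22.4, 87.2]), np.float64(86.2)] 164.8
scene cells 51 [477.  -44.   99.9] [array([472.1, -45.4]), array([39.5, 22.7]), np.float64(1.0)] 105.4
scene cells 65 [472.7   9.1  99.2] [array([468.7,   9.1]), array([38.7, 28. ]), np.float64(7.2)] 104.9
scene cells 58 [556.9 -39.7  99.6] [array([553. , -40.4]), array([38.5, 23.8]), np.float64(3.4)] 104.2
scene cells 75 [552.6  14.3  99. ] [array([549.4,  14.1]), array([28.6, 40.7]), np.float64(88.9)] 105.3
scene cells 54 [637.4 -36.   99.1] [array([634.1, -36.2]), array([34.2, 19.1]), np.float64(0.7)] 104.9
scene cells 90 [631.9  19.4  98.8] [array([627.1,  18.9]), array([41.8, 28.6]), np.float64(3.5)] 104.3
side knob 52 [670.8  -6.  166. ] [array([671.7,  -5.4]), array([20. , 20.6]), np.float64(26.8)] 168.8
side cells 46 [624.   26.2 104. ] [array([625.1,  26.3]), array([34.7, 12.8]), np.float64(0.9)] 108.0
side cells 44 [545.7  21.2 103.9] [array([546.5,  20. ]), array([34.9, 14.4]), np.float64(5.9)] 107.8
side cells 216 [626.6 -32.7 101.2] [array([628.4, -27.3]), array([36.3, 44.9]), np.float64(3.5)] 107.6
side cells 22 [476.3  17.2 103.7] [array([476.6,  17.6]), array([16. , 14.7]), np.float64(76.0)] 107.3
side cells 218 [548.1 -37.7 101.5] [array([548.7, -31.4]), array([36. , 46.9]), np.float64(2.1)] 107.0
side cells 227 [469.1 -42.4 101.4] [array([469.5, -36.9]), array([36. , 43.7]), np.float64(3.2)] 107.2
```

View pics/7side.png

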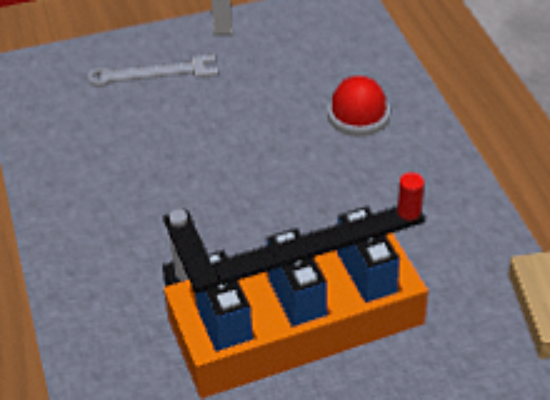

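The bar lies across the middle of all three seated cells. The knob is at crop (411,197), or (671.7,-5.4) in world coordinates, exactly the computed closed position. The gripper is clear.

```bash
python3 -c "
from cell import manip
print(manip.sign_off())"
```

```text
the job is handed in; nothing more can be done
None
```

Both cells are seated upright in their pockets, the hold-down bar is closed against its stop and released, and the job was handed in at about 27 s on the robot's clock; the hand-in returned no verdict.

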